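Bolt the sample case shut past its spring catch

ROBOT

A 6-joint arm with a two-finger parallel gripper is mounted at the origin on a cart in front of the work surface, level with it; the furniture and walls round the work are solid. World frame = base frame: x ahead of the robot, y to its left, z up, the work surface at z = 0. Lengths are in m, angles in rad, forces in N, time in s.
With the tool pointing down it reaches from about 0.375 to 0.975 m from the base axis. Payload 3.8 kg.
Tool frame: the origin (TCP) lies midway between the tips of the shut fingers; the grasp point (between the pads) lies 19 mm behind it; z points along the fingers, y is the line along which they close (so a half turn about z gives the same grasp; the last joint's range is limited). The gripper opens to 88 mm and grips with 3 to 60 N. Pads are 18 mm wide; open, the fingers measure 123 mm over their backs; the gripper's body (75 mm by 187 mm) begins 45 mm behind the grasp point.
Start: joints at [1.313, 0.264, 1.604, -0, 1.274, -0.037], TCP at [0.148, 0.659, 0.239] pointing down, gripper open.
Joint ranges: [-2.63, 2.63], [-0.94, 2.18], [0.31, 2.57], [-1.31, 4.45], [0, 2.66], [-2.55, 2.55]. Speed limits (rad/s): [2.57, 2.57, 3.14, 3.14, 3.14, 3.14].

INTERFACE

Orientations are given as a rotation vector (axis times angle).
In Python, from cell import manip, inverse_kinematics, cams, order gives the robot as it stands. Calls block until the motion is done:
- manip.move_pose(position, orientation): joint-space move of the TCP to a pose.
- manip.move_linear(position, rate=0.15, rot=None): straight line of the TCP; rot=None keeps the orientation; rate is the mean speed in m/s.
- manip.set_joints(angles): joint-space move.
- manip.set_gripper(opening, force=None): finger opening in m; force is the grip in N (None keeps the last); returns when the fingers have stopped.
- manip.dwell(seconds).
- inverse_kinematics(position, orientation): joint angles nearest the present ones, or None.
- manip.state(): the state.
- cams.capture(name): name is "scene" or "top"; returns a dict with "image" (384x512x3 uint8, blue, green, red), "z_map" (384x512 float32, m along the optical axis (not along the pixel's ray), 0 where there is no reading), "intrinsics" (3x3 intrinsics, pixels), "k1" (the pictures are not rectified: a ray, as slopes to the right and down, at radius r is drawn at 1 + k1 r^2 times it, then the intrinsics apply), "position" and "orientation" of the camera in the world. Camera axes: x right, y down, z forward; pixel columns grow to the right and rows downward; lengths in m; the calibration is good to about 2 mm. A picture is of the moment at which its call begins.
A pose or a line that the arm cannot do raises manip.IKError and nothing moves.
- order.close_job(): hands the job in; it is judged then, once.
The state is a dict: "clock": time; "joint_pos": joint angles; "joint_velocities": joint speeds; "tau": joint torques, N m; "tool_pos": TCP position; "tcp_rot": TCP orientation; "contact_force": force on the tool from outside, world axes, zero at the start; "moment": the same for the moment, N m; "gripper_width": finger opening in m; "grasp_force": force on a finger pad.
Only numpy, scipy, OpenCV 4.12 (cv2) and the standard library are available. Lean on these libraries where they do the work, as an engineer would, in place of code of your own. Each camera call takes 0.05 s, during which the arm holds its last target. There are 200 camera calls.

TASK

Lock the blue and grey sample case on the bench: with one fingertip press the yellow spring catch down and hold it down while the other fingertip pushes the upright black tab of the bolt along until the bolt is fully home in its keeper, then let go so that the catch springs back up and locks it. Only press and push: do not lift anything, do not shove the case about, and leave the other things on the bench alone.

Things in the scene. Friction and masses are not known exactly. Their poses are not given: they have to be found in the camera images.
- case: closed case, loose, 4 kg, 220 (its x) by 280 (its y) by 60 mm high; blue body, grey lid. Origin: centre of its underside, z up. At zero yaw x points away from the robot, y to its left; it stands turned up to 0.45 rad. On the lid lie, both along y, the yellow catch (centre x -45, y -15 mm) and the steel bolt (x +20 mm). Bolt bar, guides and keeper stay below 77 mm over the underside.
- catch_top (a point): middle of the yellow catch's flat upper face, moves with it; face 40 mm (case x) by 110 mm (case y), 92 mm over the case's underside when up, 83 mm when fully down. It goes straight down wherever on the face it is pressed, and a fingertip may slide along it while pressing.
- catch (a joint): how far the catch is pressed, m: 0 up, 0.009 fully down. Its spring pushes up with about 3 N when up and 6 N when fully down. Pressed by more than 0.006 it frees the bolt; let go part-way it springs up and blocks the bolt again at about 0.035.
- bolt_tab (a point): middle of the top of the bolt's upright black tab (red band), moves with it; 118 mm over the case's underside. Tab 26 mm wide (case x), 10 mm thick (case y), 46 mm above the bar, whose top is 72 mm over the underside, so a fingertip beside the tab at the pressed catch's height touches no bar or guide. Bolt at 0: tab at x +20, y -25 mm in the case's frame.
- bolt (a joint): how far the bolt is slid along the case's +y towards its keeper, m: 0 fully back, 0.050 end stop, fully home. Starts between 0 and 0.009; with the catch up it is blocked from about 0.011 (up to 4 mm more if pushed hard). About 2 N of friction, stays where it is left. Beyond 0.047 the catch can spring up behind it.
- keeper (a point): middle of the steel staple that takes the bolt's end, fixed to the case's rim at x +20, y +96 mm in the case's frame, 68 mm over its underside.
- stopper: brown rubber stopper left standing on the case lid, 30 mm wide, 26 high; bystander. Origin at the middle of its underside
- pot_yellow: white sample pot with yellow cap, 48 mm wide, 56 high, standing behind or to the left of the case; bystander. Origin at the middle of its underside
- pot_red: white sample pot with red cap, 49 mm wide, 60 high, standing behind or to the left of the case; bystander. Origin at the middle of its underside
- screwdriver_cross: screwdriver with blue handle, lying, 162 mm long; bystander. Origin at the middle of its underside
- masking_tape: roll of masking tape lying flat, 95 mm wide, 22 high; bystander. Origin at the middle of its underside

How it is judged:
On the way:
1. a fingertip holds the catch down while the bolt is slid past its middle (value of joint bolt above 0.025 m and value of joint catch above 0.006 m and contact force between the fingers and catch above 1 N and contact force between the fingers and bolt above 0.5 N), for 0.1 s.
At the end, for the whole second after the job is handed in: the bolt is fully home (slid more than 46.5 of 50 mm), the catch is back up (within 1.5 mm) and locks it, and the case stands level and still (value of joint bolt above 0.0465 m and value of joint catch below 0.0015 m and linear speed of case below 0.01 m/s and angle between case's own z axis and vertical below 0.05 rad); the robot touches nothing.
It fails at once if the case is lifted or tipped (height (world z) of case above 0.01 m or angle between case's own z axis and vertical above 0.1 rad).
It fails at once if the case is shoved more than 30 mm (distance of case from where it was at the start of the episode above 0.03 m).
It fails at once if the stopper on the lid is lifted, knocked off or moved more than 50 mm (distance of stopper from where it was at the start of the episode above 0.05 m or z of stopper in the frame of case above 0.075 m or z of stopper in the frame of case below 0.05 m).
It fails at once if a bystander on the bench is lifted or moved more than 20 mm (distance of any of pot_yellow, pot_red, screwdriver_cross, masking_tape from where it was at the start of the episode above 0.02 m).
It also fails if it takes over 32 s, if anything falls off the work surface, if the arm or the gripper's body presses on something with over 40 N, if the wrist force passes 120 N, or if a joint passes its speed limit or range.

## Working session

There is one attempt and no reset: what is moved stays moved. The work goes in short steps, each a Python script; the robot and the scene stay as the last script left them, time stands still between calls to the robot, and variables do not carry over. Pictures are saved under pics/ and viewed, at most 10 in all, crops included, and the job is handed in when it is done.

```bash
ls; mkdir -p pics; cat > h.py <<'E'
import numpy as np, cv2
from scipy.spatial.transform import Rotation as R
from cell import manip, inverse_kinematics, cams, order
def cloud(c):
    z=c["z_map"]; K=np.array(c["intrinsics"]); h,w=z.shape
    u,v=np.meshgrid(np.arange(w),np.arange(h))
    d=np.array([c["k1"],0,0,0,0]) if np.ndim(c["k1"])==0 else np.array(c["k1"])
    p=np.stack([u,v],-1).reshape(-1,1,2).astype(float)
    # drawn = (1+k1 r^2)*true -> OpenCV radial model
    n=cv2.undistortPoints(p,K,d.astype(float)).reshape(h,w,2)
    o=np.array(c["orientation"]); Rm=o if o.shape==(3,3) else R.from_rotvec(o).as_matrix()
    ray=np.concatenate([n,np.ones((h,w,1))],-1)@Rm.T
    return ray, np.array(c["position"]), np.array(c["position"])+ray*z[...,None]
def cap(name,fn=None):
    c=cams.capture(name)
    if fn: cv2.imwrite("pics/"+fn,c["image"])
    return c
E
python3 - <<'E'
from h import *
for n in("scene","top"):
    c=cap(n,n+"0.png"); print(n,c["position"],c["orientation"],c["intrinsics"],c["k1"])
s=manip.state(); print(s["clock"],s["tool_pos"],s["tcp_rot"],s["gripper_width"])
a=cv2.imread("pics/scene0.png");b=cv2.imread("pics/top0.png")
E
```

```text
pics
scene [-0.11679016 -0.80163244  0.86556461] [-2.071083    0.65346529 -0.34395963] [[441.61192596   0.         258.32238702]
 [  0.         441.61192596 195.96405109]
 [  0.           0.           1.        ]] -0.1366316492595037
top [0.43137442 0.16914842 1.29317492] [-2.18967839  2.13807022 -0.09258675] [[411.77863093   0.         260.51167179]
 [  0.         411.77863093 195.80534341]
 [  0.           0.           1.        ]] 0.03962075329897818
0.1 [0.1476579  0.65798774 0.23751247] [-0.3460499  -3.12218495  0.00312896] 0.08813113481750909
```

View pics/scene0.png

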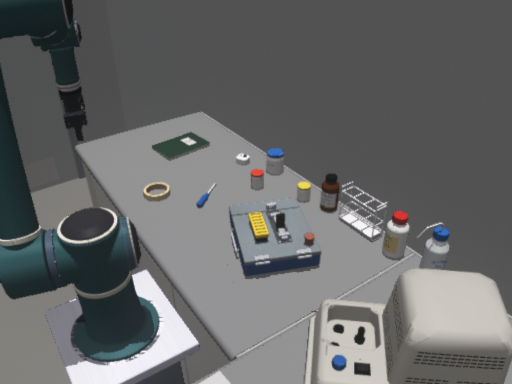

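View pics/top0.png

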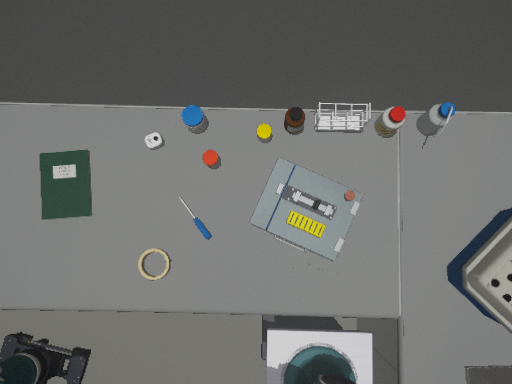

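The top view shows the case centred near (308,210), with the yellow catch at (306,223), the black tab near (318,205), the stopper at (349,196) and the yaw about -0.45. In the scene view the catch is at (258,225), the tab near (281,218) and the stopper at (309,239). Next I measure the positions.

```bash
python3 - <<'E'
from h import *
ims=[]
for n,(x0,y0,x1,y1) in {"scene":(225,190,325,275),"top":(245,150,370,265)}.items():
    c=cap(n); ray,o,P=cloud(c); im=c["image"]; hsv=cv2.cvtColor(im,cv2.COLOR_BGR2HSV)
    roi=np.zeros(im.shape[:2],bool); roi[y0:y1,x0:x1]=1
    H,S,V=[hsv[...,i].astype(int) for i in range(3)]
    y=roi&(H>20)&(H<35)&(S>120)&(V>90)
    y=cv2.morphologyEx(y.astype(np.uint8),cv2.MORPH_CLOSE,np.ones((5,5)))
    k,l,st,_=cv2.connectedComponentsWithStats(y); i=1+st[1:,4].argmax(); m=l==i
    # catch face by ray onto plane z=.092
    def pl(z,mm): r=ray[mm]; return o+r*((z-o[2])/r[:,2])[:,None]
    zc=P[m][:,2]; print(n,"yellow n",m.sum(),"z pct",np.percentile(zc,[5,25,50,75,95]).round(4))
    q=pl(.092,m)[:,:2].astype(np.float32); rr=cv2.minAreaRect(q*1000); print(" rect mm",rr)
    d=roi&(P[...,2]>.102)&(P[...,2]<.14)&(c["z_map"]>0)
    vv,uu=np.nonzero(d)
    print(" high px",[(a,b,P[b,a].round(3).tolist(),im[b,a].tolist()) for a,b in zip(uu,vv)][:40])
    red=roi&((H<8)|(H>172))&(S>100)
    k,l,st,ce=cv2.connectedComponentsWithStats(red.astype(np.uint8))
    for j in range(1,k): print(" red",st[j].tolist(),ce[j].round(1),np.median(P[l==j],0).round(4))
    # lid top: plane pixels
    lid=roi&(abs(P[...,2]-.06)<.006); r2=cv2.minAreaRect(P[lid][:,:2].astype(np.float32)*1000); print(" lid",r2,np.median(P[lid][:,2]))
    ims.append(cv2.resize(im[y0:y1,x0:x1],(400,400*(y1-y0)//(x1-x0)),interpolation=cv2.INTER_CUBIC))
h=max(i.shape[0] for i in ims); ims=[np.pad(i,((0,h-i.shape[0]),(0,0),(0,0))) for i in ims]
cv2.imwrite("pics/crop1.png",np.hstack(ims))
E
```

```text
scene yellow n 345 z pct [0.0861 0.0922 0.0937 0.0952 0.0967]
 rect mm ((466.1366882324219, 47.97406768798828), (119.70281219482422, 41.000816345214844), 66.95613861083984)
 high px [(np.int64(277), np.int64(213), [0.519, 0.026, 0.122], [157, 152, 151]), (np.int64(278), np.int64(213), [0.525, 0.029, 0.118], [144, 139, 138]), (np.int64(279), np.int64(213), [0.524, 0.024, 0.121], [125, 122, 121]), (np.int64(281), np.int64(213), [0.531, 0.023, 0.119], [86, 83, 80]), (np.int64(282), np.int64(213), [0.531, 0.019, 0.121], [85, 81, 78]), (np.int64(283), np.int64(213), [0.535, 0.018, 0.12], [80, 77, 74]), (np.int64(284), np.int64(213), [0.537, 0.016, 0.121], [108, 104, 98]), (np.int64(276), np.int64(214), [0.514, 0.024, 0.122], [127, 123, 122]), (np.int64(277), np.int64(214), [0.515, 0.022, 0.122], [94, 90, 90]), (np.int64(278), np.int64(214), [0.52, 0.022, 0.12], [73, 70, 70]), (np.int64(279), np.int64(214), [0.524, 0.023, 0.118], [59, 57, 57]), (np.int64(280), np.int64(214), [0.527, 0.022, 0.117], [48, 48, 47]), (np.int64(281), np.int64(214), [0.528, 0.019, 0.119], [48, 47, 47]), (np.int64
[... 4309 characters left out ...]
), [0.523, 0.027, 0.116], [75, 72, 70]), (np.int64(317), np.int64(206), [0.523, 0.025, 0.116], [59, 60, 59]), (np.int64(315), np.int64(207), [0.52, 0.029, 0.108], [54, 54, 59]), (np.int64(316), np.int64(207), [0.52, 0.027, 0.116], [54, 56, 56]), (np.int64(317), np.int64(207), [0.52, 0.025, 0.121], [51, 52, 51])]
 red [348, 191, 6, 3, 10] [350.9 192. ] [ 0.5689 -0.0781  0.0869]
 red [345, 195, 3, 4, 10] [346.  196.2] [ 0.5563 -0.063   0.0886]
 red [349, 195, 5, 5, 12] [350.7 197. ] [ 0.5535 -0.076   0.0877]
 red [348, 199, 1, 1, 1] [348. 199.] [ 0.5477 -0.0692  0.0872]
 lid ((520.9286499023438, 49.201263427734375), (282.7210388183594, 220.2487030029297), 67.20030212402344) 0.06036430011063354
```

View pics/crop1.png

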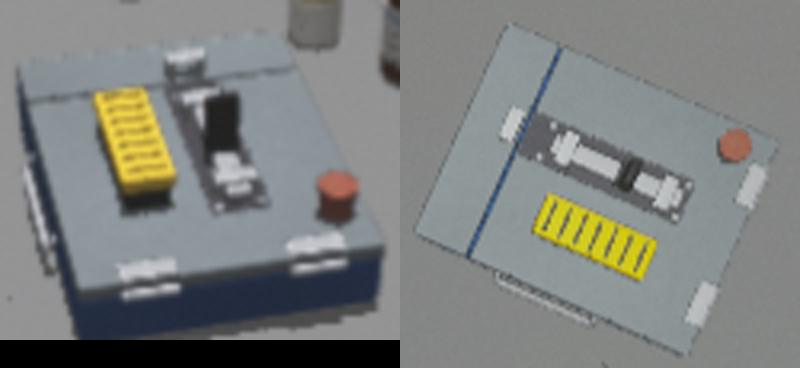

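The yaw is about -0.40. Averaging the two views puts the catch at (0.471, 0.053) and the tab at (0.529, 0.022), so the bolt stands at about 5 mm. The plan is to point the tool down with the finger line along case x: one tip on the catch, the other just behind the tab.

```bash
cat >> h.py <<'E'
a=np.deg2rad(67.1); Y=np.array([np.cos(a),np.sin(a),0]); X=np.array([np.sin(a),-np.cos(a),0])
C=np.array([.519,.049,0])   # case origin
def W(x,y,z): return C+X*x+Y*y+np.array([0,0,z])
def info(t=""):
    s=manip.state(); f=np.array(s["contact_force"]); d=np.array(s["tool_pos"])-C
    print(t,"t%.2f case x%.4f y%.4f z%.4f w%.4f | F x%.1f y%.1f z%.1f"%(s["clock"],d@X,d@Y,d[2],s["gripper_width"],f@X,f@Y,f[2])); return s
E
python3 - <<'E'
from h import *
q0=np.array(manip.state()["joint_pos"]); best=None
for sg in (1,-1):
    y=sg*X; z=np.array([0,0,-1.]); rv=R.from_matrix(np.stack([np.cross(y,z),y,z],1)).as_rotvec()
    q=inverse_kinematics(W(-.0125,-.046,.16),rv); print(sg,q)
    if q is not None and (best is None or abs(q-q0).max()<best[0]): best=(abs(np.array(q)-q0).max(),rv,q)
manip.set_gripper(.0475)
manip.move_pose(W(-.0125,-.046,.16),best[1]); s=info()
a=cap("scene")["image"][150:270,200:350]; b=cap("top")["image"][140:260,240:390]
cv2.imwrite("pics/near.png",cv2.resize(np.hstack([a,b]),None,fx=2.6,fy=2.6,interpolation=cv2.INTER_CUBIC))
E
```

```text
1 [-0.02740374 -0.02368542  2.07584042  0.          1.08943765  0.37227666]
-1 None
 t3.54 case x-0.0125 y-0.0453 z0.1602 w0.0476 | F x0.9 y-0.0 z-0.4
```

View pics/near.png

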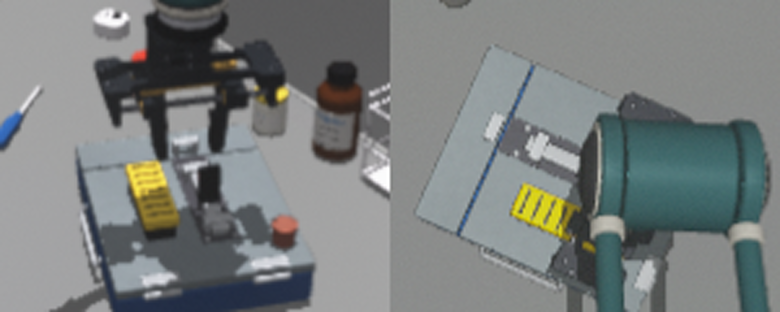

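The picture shows the fingertips at crop pixels (158,140) and (216,130), hanging above the catch and the bolt line and clear of the tab. I now go down step by step, watching the force.

```bash
python3 - <<'E'
from h import *
manip.move_linear(W(-.0125,-.046,.104),rate=.06); s=info()
f0=np.array(s["contact_force"])
for z in (.096,.092,.089,.087,.0855,.0845):
    manip.move_linear(W(-.0125,-.046,z),rate=.04); s=info(z)
    df=np.array(s["contact_force"])-f0
    if np.linalg.norm(df)>12: print("stop"); break
E
```

```text
t4.72 case x-0.0121 y-0.0458 z0.1044 w0.0477 | F x-0.0 y0.5 z0.2
0.096 t5.08 case x-0.0128 y-0.0461 z0.0956 w0.0480 | F x-0.3 y0.2 z-0.3
0.092 t5.33 case x-0.0120 y-0.0458 z0.0924 w0.0472 | F x1.1 y0.4 z2.6
0.089 t5.58 case x-0.0120 y-0.0458 z0.0893 w0.0473 | F x0.7 y0.7 z3.6
0.087 t5.83 case x-0.0120 y-0.0458 z0.0873 w0.0475 | F x1.4 y0.5 z4.4
0.0855 t6.08 case x-0.0120 y-0.0458 z0.0858 w0.0474 | F x0.9 y1.0 z4.5
0.0845 t6.33 case x-0.0120 y-0.0458 z0.0849 w0.0476 | F x1.9 y0.8 z5.1
```

The catch is down about 7.3 mm and the force fits the spring. Now I slide along +y.

```bash
python3 - <<'E'
from h import *
manip.move_linear(W(-.0125,-.046,.0840),rate=.04); info()
for y in (-.040,-.035,-.030,-.025,-.018,-.010,-.003,.003,.006,.008,.010,.0115,.013,.0145,.016):
    manip.move_linear(W(-.0125,y,.0840),rate=.04); s=info(y)
    f=np.array(s["contact_force"])@Y
    if f<-10 or (y<-.001 and f<-9): print("stop"); break
E
```

```text
t6.58 case x-0.0120 y-0.0458 z0.0844 w0.0474 | F x2.3 y1.1 z5.6
-0.04 t6.88 case x-0.0127 y-0.0405 z0.0840 w0.0476 | F x1.3 y-1.0 z5.1
-0.035 t7.15 case x-0.0130 y-0.0357 z0.0839 w0.0477 | F x1.3 y-1.8 z5.3
-0.03 t7.42 case x-0.0131 y-0.0311 z0.0838 w0.0472 | F x0.6 y-2.9 z6.3
-0.025 t7.70 case x-0.0131 y-0.0262 z0.0838 w0.0475 | F x0.5 y-4.6 z6.0
-0.018 t8.03 case x-0.0131 y-0.0192 z0.0838 w0.0474 | F x-0.1 y-3.9 z5.7
-0.01 t8.38 case x-0.0132 y-0.0113 z0.0837 w0.0472 | F x0.5 y-2.2 z6.3
-0.003 t8.70 case x-0.0132 y-0.0043 z0.0837 w0.0476 | F x-0.1 y-4.0 z5.8
0.003 t9.00 case x-0.0132 y0.0017 z0.0837 w0.0474 | F x-0.2 y-3.7 z5.4
0.006 t9.25 case x-0.0132 y0.0045 z0.0836 w0.0472 | F x-0.2 y-4.1 z5.9
0.008 t9.50 case x-0.0132 y0.0063 z0.0836 w0.0477 | F x0.7 y-5.1 z5.1
0.01 t9.75 case x-0.0132 y0.0083 z0.0836 w0.0476 | F x-0.0 y-5.7 z5.9
0.0115 t10.00 case x-0.0132 y0.0097 z0.0836 w0.0476 | F x-0.5 y-5.8 z6.2
0.013 t10.25 case x-0.0133 y0.0103 z0.0836 w0.0474 | F x0.5 y-9.0 z7.7
0.0145 t10.50 case x-0.0132 y0.0105 z0.0837 w0.0474 | F x1.0 y-15.0 z9.5
stop
```

The bolt reached its end stop at y = 0.0105 against a predicted 0.011, with the force rising sharply. I back off slightly, lift and check.

```bash
python3 - <<'E'
from h import *
manip.move_linear(W(-.0125,.0085,.0840),rate=.04); info()
manip.move_linear(W(-.0125,.0085,.13),rate=.06)
manip.move_linear(W(-.0125,.0085,.20),rate=.15); info()
s=manip.state(); p=np.array(s["tool_pos"])
manip.move_pose([.35,.42,.25],s["tcp_rot"]); info()
A=[]
for n,(x0,y0,x1,y1) in {"scene":(225,190,325,275),"top":(245,150,370,265)}.items():
    c=cap(n); ray,o,P=cloud(c); im=c["image"]; hsv=cv2.cvtColor(im,cv2.COLOR_BGR2HSV)
    roi=np.zeros(im.shape[:2],bool); roi[y0:y1,x0:x1]=1
    m=roi&(hsv[...,0]>20)&(hsv[...,0]<35)&(hsv[...,1]>120)
    d=roi&(P[...,2]>.108)&(P[...,2]<.13)
    t=np.median(P[d],0); print(n,"catch z",np.percentile(P[m][:,2],[25,50,75]).round(4),"tab case xy",(t-C)@X,(t-C)@Y,"catch xy",np.median(P[m],0))
    A.append(cv2.resize(im[y0:y1,x0:x1],(400,340)))
cv2.imwrite("pics/end.png",np.hstack(A))
E
```

```text
t10.80 case x-0.0129 y0.0079 z0.0840 w0.0473 | F x-0.0 y-1.5 z6.0
 t12.33 case x-0.0129 y0.0083 z0.1994 w0.0477 | F x1.2 y-0.4 z-0.9
 t13.80 case x-0.2993 y0.2754 z0.2495 w0.0476 | F x-0.1 y-0.0 z0.2
scene catch z [0.0921 0.0936 0.095 ] tab case xy 0.018945013541798242 0.021775616584780614 catch xy [0.46321094 0.04265235 0.09364434]
top catch z [0.0902 0.092  0.0937] tab case xy 0.01955913099055745 0.028289888727973406 catch xy [0.47208831 0.05559871 0.09201661]
```

View pics/end.png

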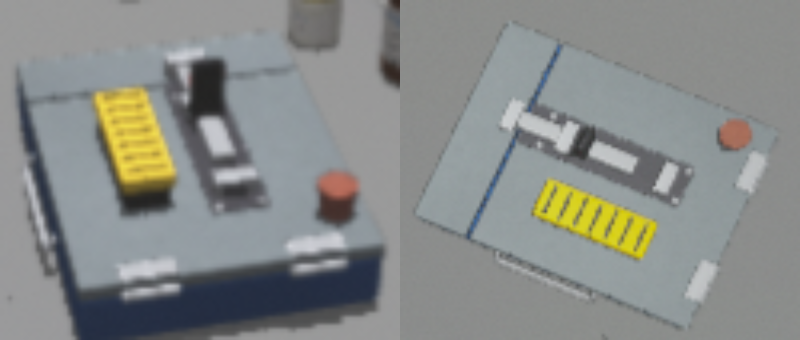

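The bolt is in the keeper: the tab averages case y of 25 mm, as expected when fully home. The catch is back up at 92 mm, and the case and stopper have not moved.

```bash
python3 -c "
from h import *
print(order.close_job())"
```

```text
the job is handed in; nothing more can be done
None
```

The case is locked and the job is handed in: the last pictures showed the bolt fully home and the catch back up, with the case and stopper unmoved, though the judge returned no verdict.

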